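# Sweep the loose bottle caps into the dust pan

## Robot

A 6-joint arm with a two-finger parallel gripper is mounted at the origin on a cart in front of the work surface, level with it; the furniture and walls round the work are solid. World frame = base frame: x ahead of the robot, y to its left, z up, the work surface at z = 0. Lengths are in m, angles in degrees, forces in N, time in s.
With the tool pointing down it reaches from about 0.4 to 0.825 m from the base axis. Payload 7 kg.
Tool frame: the origin (TCP) lies between the finger pads; the fingertips stand 14 mm ahead of it and the grasp point (between the pads) lies 5 mm behind it (r.tips_ahead is the distance from the TCP to the fingertips, in m); z points along the fingers, y is the direction in which the jaws open and shut (so a half turn about z gives the same grasp; the last joint's range is limited). The gripper opens to 88 mm and grips with 3 to 60 N. Pads are 19 mm wide; open, the fingers measure 130 mm over their backs; the gripper's body (78 mm by 193 mm) begins 47 mm behind the grasp point.
Start: joints at [-52.305, 20.546, 0.682, 0, -70.136, -16.507], TCP at [0.244, -0.629, 0.241] pointing down, gripper open.
Joint ranges: [-176.03, 176.03], [-82.01, 121.73], [-58.28, 71.71], [-173.87, 95.51], [-174.79, -0.11], [-173.66, 173.66]. Speed limits (degrees/s): [136.94, 136.94, 172.46, 180, 180, 180].

## Interface

Orientations are given as [roll, pitch, yaw] about the fixed x, y, z axes, in that order (R = Rz(yaw) Ry(pitch) Rx(roll)).
In Python, from plant import r gives the robot as it stands.
- The arm moves only by the tool apply_moves, never from a script. Its arguments are lists of equal length, an entry for each row: "slide": the shift along the tool's x, y, z as a fraction of full scale, a list of three; "turn": the turn, a rotation vector about the tool's x, y, z as a fraction of full scale, a list of three; "jaw": the closure, from 0 (fully open) to 1 (shut). In form: {"slide": [[dx, dy, dz], ...], "turn": [[wx, wy, wz], ...], "jaw": [jaw, ...]}. A call has 1 to 8 rows; each row shifts and turns the commanded pose from where the row before left it, along the tool's axes as they then stand; what a row does not reach is not made up. Full scale, the value 1, is 0.1 m for a shift and 1.5 rad for a turn. A row lasts 1/10 s, in which the tool goes at most 50 mm and 8.59 degrees, less where a joint would pass 70% of its speed; a pose out of reach is approached as far as the arm can. A call with a number of a shift or a turn outside -1 to 1 is refused whole. A call with a gripper value outside its range is refused whole. The fingers move at their own pace and stop on an object; "newtons" is the grip in N (left out, the last holds). Time passes only in rows, so rows that do not move let the fingers close. It gives the time, the measured TCP pose, the force and the opening at its end, in the units of the state.
- r.get_state(): the state, without advancing time (a new reading comes with each control period).
- r.capture(name): name is "side" or "top"; returns a dict with "pixels" (420x560x3 uint8, blue, green, red), "depth" (420x560 float32, m along the optical axis (not along the pixel's ray), 0 where there is no reading), "fx", "fy", "cx", "cy" (pixels), "dist_coeffs" ([k1, k2, p1, p2, k3] as OpenCV has them; the pictures are not rectified), "rvec" (rotation vector, rad) and "tvec" (3), from world to camera coordinates, as OpenCV has them. Camera axes: x right, y down, z forward; pixel columns grow to the right and rows downward; lengths in m; the calibration is good to about 2 mm. A picture is of the moment at which its call begins.
- r.close_job(): hands the job in, once; it reports no verdict.
The state is a dict: "time_s": time; "joints": joint angles; "qd": joint speeds; "joint_torque": joint torques, N m; "tcp_pos": TCP position; "eef_rot": TCP orientation; "contact_force": force on the tool from outside, world axes, zero at the start; "moment": the same for the moment, N m; "gripper_width": finger opening in m.
Only numpy, scipy, OpenCV 4.12 (cv2) and the standard library are available. Lean on these libraries where they do the work, as an engineer would, in place of code of your own. Each camera call takes 0.05 s, during which the arm holds its last target.

## Task

Three loose blue bottle caps lie on the bench in front of the metal dust pan. With the fingertips, sweep all three over the pan's sloping lip so that each lies flat and wholly in the pan, with nothing sticking out past its front edge. Slide them gently along the bench, never pick them up or shoot them, and leave the standing cork and everything else where it is.

Things in the scene. Friction and masses are not known exactly. Their poses are not given: they have to be found in the camera images.
- pan: Metal dust pan, fixed, 150 mm deep (x) by 190 wide (y). Origin: centre of its footprint, on the bench; +x runs from the open mouth to the back wall. The lip rises from bench level at x=-75 mm to 4 mm at x=-35; then flat floor 4 mm high to the back wall (inside x=71). Side walls inside y=+-90. Rims 31 mm high, falling to 15 mm beside the lip. A cap is wholly in once its centre passes x=-50.
- pan_lip (a point): Middle of the front edge of the pan's sloping lip, on the bench, 75 mm in front of the pan's origin; same axes as the pan (+x into the pan, y along the edge). The mouth between the side walls is 180 mm wide. Instruments over 0.1 m high stand on both sides: the white one reaches to world y = 0.15 (up to x = 0.58), the dark one's tap to y = 0.46 (x about 0.43); keep the hand between.
- cap_a: A loose blue screw cap like the two others: a closed-topped disc 50 mm in diameter and 26 mm high, about 20 g, lying flat on the bench with its rim upright. Origin at the centre of its underside (z = 0 on the bench), z up; it is round, so its yaw means nothing.
- cap_b: A loose blue screw cap like the two others: a closed-topped disc 50 mm in diameter and 26 mm high, about 20 g, lying flat on the bench with its rim upright. Origin at the centre of its underside (z = 0 on the bench), z up; it is round, so its yaw means nothing.
- cap_c: A loose blue screw cap like the two others: a closed-topped disc 50 mm in diameter and 26 mm high, about 20 g, lying flat on the bench with its rim upright. Origin at the centre of its underside (z = 0 on the bench), z up; it is round, so its yaw means nothing.
- cork: Bystander, to be left alone: a loose brown cork standing on end, 24 mm in diameter, 44 mm high, beside or behind the caps on the robot's side. Origin at the centre of its underside.
- iodine: Bystander, to be left alone: small loose brown dropper bottle, 43 mm in diameter, 96 mm high, standing to the right of the pan, behind the white instrument. Origin at the centre of its underside.
- jar: Bystander, to be left alone: small loose jar with a black lid, 36 mm in diameter, 61 mm high, standing to the left of the caps, in front of the pan's left corner. Origin at the centre of its underside.
Not all that is in view belongs to the job. What is shaped like the cap_a but green or red is not meant. Leave any pink look-alike of the cap_b alone.

How it is judged:
By the outcome, as a careful person would: the job done as asked, in the order asked, and still so for the second after the job is handed in, with the robot touching nothing.
It also fails if it takes over 67 s, if anything falls off the work surface, if the arm or the gripper's body presses on something with over 40 N, if the wrist force passes 120 N, or if a joint passes its speed limit or range.

## Working session

There is one attempt and no reset: what is moved stays moved. The work goes in short steps, Python scripts to look and compute and a tool call to move; the robot and the scene stay as the last step left them, time stands still between calls to the robot, and variables do not carry over. Pictures are saved under pics/ and viewed, and the job is handed in when it is done.

Besides the shell and the picture viewer there is one more tool, called in YAML: its name, and indented under it one key for each argument. apply_moves: Moves the arm, as the interface text tells. Shift numbers are shares of 0.1 m and turn numbers shares of 1.5 rad, none past 1 either way. Its arguments: {"type":"object","properties":{"slide":{"type":"array"},"turn":{"type":"array"},"jaw":{"type":"array"},"newtons":{"type":"number"}},"required":["slide","turn","jaw"]}

```bash
ls; mkdir -p pics; python3 - <<'E'
from plant import r
import cv2,numpy as np
s=r.get_state();print(s)
for n in("top","side"):
    c=r.capture(n);cv2.imwrite(f"pics/{n}0.png",c["pixels"]);np.savez(f"{n}0.npz",**c)
    print(n,c["fx"],c["fy"],c["cx"],c["cy"],c["dist_coeffs"],c["rvec"],c["tvec"])
E
```

```text
pics
{'time_s': 0.0, 'joints': array([-5.23061483e+01,  2.05931332e+01,  6.33084489e-01, -2.03989731e-02,
       -7.01366788e+01, -1.65051987e+01]), 'qd': array([ 0.0094081 ,  0.13744888,  0.02672455,  0.02067381,  0.02116337,
       -0.06370939]), 'joint_torque': array([-2.92844870e-04, -5.82713199e+01,  2.93042207e+01,  6.99670494e+00,
        6.88069253e-03, -2.07242474e-04]), 'tcp_pos': array([ 0.24375571, -0.62893824,  0.2395974 ]), 'eef_rot': array([ 1.79901810e+02, -9.09727702e-03, -1.58818287e+02]), 'contact_force': array([-0.36724987, -0.20855319, -0.32789634]), 'moment': array([ 0.00931067,  0.0114341 , -0.00486501]), 'gripper_width': 0.0875021210677971}
top 406.2143472624513 406.2143472624513 281.53975067815065 207.12858027162326 [-0.10024446  0.          0.          0.          0.        ] [ 2.22201581 -1.99134708  0.20781332] [0.23892    0.52334357 0.78443009]
side 494.13697554193254 494.13697554193254 279.72669780587853 205.00220092244405 [-0.05172836  0.          0.          0.          0.        ] [ 2.45716941  0.59407396 -0.21166308] [-0.57263232  0.05085026  0.92893419]
```

View pics/top0.png

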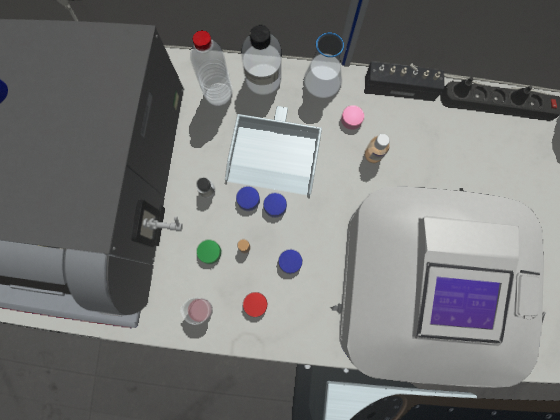

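View pics/side0.png

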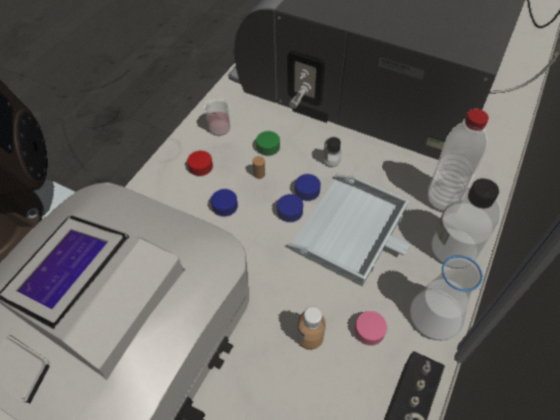

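The top view shows blue caps at about (248,198), (275,205) and (290,261). The cork is at (243,247), the jar at (204,186) and the pan centre near (274,157). Green, red and pink are look-alikes. Next I'll localise them.

```bash
cat > h.py <<'E'
import cv2,numpy as np
def cam(c):
    K=np.array([[c["fx"],0,c["cx"]],[0,c["fy"],c["cy"]],[0,0,1.]]);R=cv2.Rodrigues(np.array(c["rvec"],float))[0]
    return K,np.array(c["dist_coeffs"],float),R,np.array(c["tvec"],float).ravel()
def plane(c,uv,z):
    K,d,R,t=cam(c);n=cv2.undistortPoints(np.array(uv,float).reshape(-1,1,2),K,d)[:,0]
    D=np.c_[n,np.ones(len(n))]@R;C=-R.T@t
    return C+D*((z-C[2])/D[:,2])[:,None]
def cloud(c):
    h,w=c["depth"].shape;K,d,R,t=cam(c)
    g=np.stack(np.meshgrid(np.arange(w),np.arange(h)),-1).reshape(-1,1,2).astype(float)
    n=cv2.undistortPoints(g,K,d)[:,0];z=c["depth"].ravel().astype(float)[:,None]
    return ((np.c_[n,np.ones(len(n))]*z-t)@R).reshape(h,w,3)
def caps(c):
    hsv=cv2.cvtColor(c["pixels"],cv2.COLOR_BGR2HSV)
    m=cv2.inRange(hsv,(112,150,60),(128,255,255))
    P=cloud(c);n,l,st,ce=cv2.connectedComponentsWithStats(m)
    out=[]
    for i in range(1,n):
        if st[i,4]<60: continue
        q=P[l==i];hi=np.median(q[:,2]);
        top=q[q[:,2]>np.percentile(q[:,2],90)-.006]
        (cx,cy),rad=cv2.minEnclosingCircle(top[:,:2].astype(np.float32))
        out.append((st[i,4],ce[i].round(1),top.mean(0).round(4),np.percentile(q[:,2],90).round(4),(round(cx,4),round(cy,4),round(rad,4))))
    return out
E
python3 - <<'E'
from h import *
for n in("top","side"):
    c=dict(np.load(f"{n}0.npz"));P=cloud(c)
    print(n)
    for o in caps(c): print(o)
    if n=="top":
        for k,uv in dict(cork=(243,245),jar=(204,184),green=(208,251),red=(255,305),iod=(381,141)).items():
            print(k,P[uv[1],uv[0]].round(3))
        print("lip ends", plane(c,[(227,191),(313,197)],0).round(4), "back rim",plane(c,[(236,117),(321,124)],.031).round(4))
        for v in range(110,215,4): print(v,P[v,262].round(4),P[v,290].round(4))
E
python3 - <<'E'
import cv2
i=cv2.imread('pics/top0.png')[100:280,170:350];cv2.imwrite('pics/z.png',cv2.resize(i,None,fx=3.3,fy=3.3,interpolation=2))
E
```

```text
top
(np.int32(103), array([ 2.9, 89.3]), array([0.6097, 0.7985, 0.2689]), np.float64(0.2707), (0.6103, 0.8013, 0.0109))
(np.int32(287), array([248.5, 196.4]), array([0.5145, 0.3678, 0.0293]), np.float64(0.0283), (0.4298, 0.3283, 0.1167))
(np.int32(276), array([275.6, 202.9]), array([0.5076, 0.3088, 0.0263]), np.float64(0.028), (0.5058, 0.3102, 0.0233))
(np.int32(186), array([291.4, 257.1]), array([0.3963, 0.2633, 0.026 ]), np.float64(0.0279), (0.3891, 0.2653, 0.0232))
(np.int32(734), array([467.5, 286.6]), array([ 0.3633, -0.0303,  0.2049]), np.float64(0.2025), (0.3482, 0.0965, 0.1835))
cork [0.409 0.365 0.044]
jar [0.524 0.46  0.06 ]
green [0.39  0.438 0.027]
red [0.291 0.327 0.026]
iod [0.645 0.106 0.095]
lip ends [[0.5283 0.42   0.    ]
 [0.5355 0.2291 0.    ]] back rim [[0.6922 0.4187 0.031 ]
 [0.6963 0.2283 0.031 ]]
110 [7.295e-01 3.660e-01 3.000e-04] [7.367e-01 3.013e-01 1.000e-04]
114 [7.195e-01 3.648e-01 3.000e-04] [ 0.7272  0.3002 -0.0009]
118 [0.6959 0.3605 0.0313] [ 7.168e-01  2.992e-01 -1.000e-04]
122 [0.6925 0.3607 0.0169] [0.6939 0.2975 0.0295]
126 [0.6883 0.3608 0.0037
[... 734 characters left out ...]
82e-01  3.441e-01 -3.000e-04] [0.5545 0.2822 0.0016]
190 [ 5.39e-01  3.43e-01 -1.00e-04] [5.457e-01 2.813e-01 5.000e-04]
194 [ 0.5302  0.342  -0.0009] [0.5365 0.2803 0.001 ]
198 [ 0.5209  0.3408 -0.    ] [ 0.5285  0.2794 -0.0033]
202 [5.118e-01 3.397e-01 5.000e-04] [ 0.5188  0.2784 -0.0006]
206 [0.5028 0.3386 0.0009] [0.5094 0.2775 0.0017]
210 [0.4937 0.3375 0.002 ] [5.008e-01 2.765e-01 1.000e-04]
214 [ 0.4853  0.3366 -0.0005] [ 0.4922  0.2756 -0.0011]
side
(np.int32(331), array([223.2, 199.3]), array([0.392 , 0.2586, 0.0312]), np.float64(0.0283), (0.5618, 0.049, 0.2949))
(np.int32(742), array([ 73.7, 273.7]), array([ 0.3608, -0.0356,  0.2017]), np.float64(0.2023), (0.5506, -0.0794, 0.2225))
```

View pics/z.png

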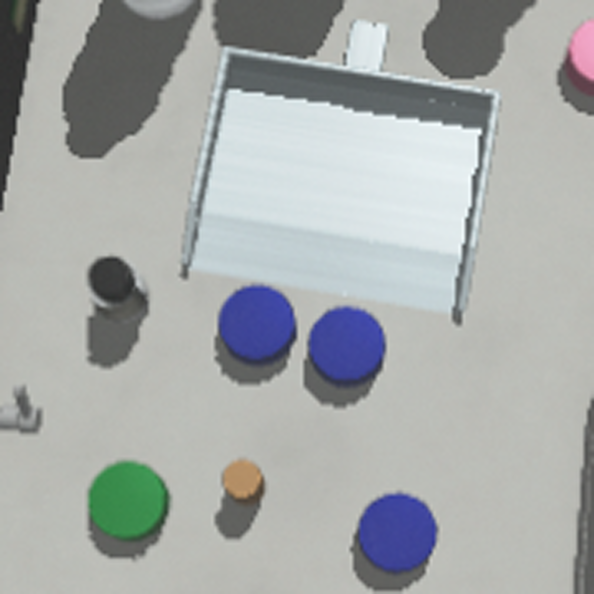

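```bash
python3 - <<'E'
from h import *
c=dict(np.load("top0.npz"))
z=lambda L:[(u/3.3+170,v/3.3+100) for u,v in L]
print("caps",plane(c,z([(257,324),(346,346),(397,532)]),.026).round(4))
print("cork",plane(c,z([(243,479)]),.044).round(4),"jar",plane(c,z([(111,279)]),.061).round(4),"green",plane(c,z([(128,500)]),.026).round(4))
print("lip",plane(c,z([(191,269),(455,312)]),0.0005).round(4))
print("rim back corners",plane(c,z([(224,49),(497,93)]),.031).round(4))
print("wall tips",plane(c,z([(184,272),(459,318)]),.012).round(4))
print("floor edge line (4mm)",plane(c,z([(205,213),(465,253)]),.004).round(4))
C=cam(c);print("cam",-C[2].T@C[3])
# color segmentation with saturation
hsv=cv2.cvtColor(c["pixels"],cv2.COLOR_BGR2HSV)
m=cv2.inRange(hsv,(110,140,90),(130,255,255));n,l,st,ce=cv2.connectedComponentsWithStats(m)
for i in range(1,n):
    if 150<st[i,4]<600: print(st[i],ce[i],plane(c,[ce[i]],.026).round(4))
E
```

```text
caps [[0.5114 0.369  0.026 ]
 [0.5032 0.3099 0.026 ]
 [0.3877 0.2646 0.026 ]]
cork [[0.4085 0.3634 0.044 ]] jar [[0.5225 0.4604 0.061 ]] green [[0.3889 0.4362 0.026 ]]
lip [[5.500e-01 4.209e-01 5.000e-04]
 [5.397e-01 2.409e-01 5.000e-04]]
rim back corners [[0.6978 0.4152 0.031 ]
 [0.6862 0.2284 0.031 ]]
wall tips [[0.5444 0.4234 0.012 ]
 [0.5331 0.2383 0.012 ]]
floor edge line (4mm) [[0.5891 0.4163 0.004 ]
 [0.5803 0.2382 0.004 ]]
cam [0.32442456 0.27831018 0.87383865]
[237 187  22  21 366] [247.42349727 197.16393443] [[0.5135 0.3702 0.026 ]]
[264 194  22  21 367] [274.62125341 203.82833787] [[0.5054 0.3106 0.026 ]]
[279 250  23  22 398] [290.00502513 260.76130653] [[0.3886 0.2653 0.026 ]]
```

apply_moves:
  slide:
    - [0,0,-0.4]
    - [0,0,-0.4]
    - [0,0,-0.4]
    - [0,0,0]
  turn:
    - [0,0,0.09]
    - [0,0,0.09]
    - [0,0,0.09]
    - [0,0,0.03]
  jaw: [0.2,0.2,0.2,0.2]

```text
time_s: 0.5
tcp_pos: [0.2443, -0.6312, 0.3673]
eef_rot: [-179.5, 0.3, 175.1]
contact_force: [0.8, 0.5, 0.1]
gripper_width: 0.0708
```

```bash
cat >> h.py <<'E'
from scipy.spatial.transform import Rotation as Ro
def togo(r,p):
    s=r.get_state();R=Ro.from_euler('xyz',s['eef_rot'],degrees=True).as_matrix()
    print('t',round(s['time_s'],2),'tcp',s['tcp_pos'].round(4),s['eef_rot'].round(2),'F',s['contact_force'].round(2),'w',round(s['gripper_width'],4),'j',s['joints'].round(1))
    print('tool units total',((np.array(p)-s['tcp_pos'])@R/0.1).round(3))
E
python3 -c "
from h import *
from plant import r
togo(r,[.46,-.1,.36]);togo(r,[.462,.343,.36])"
```

```text
t 0.5 tcp [ 0.2443 -0.6312  0.3673] [-179.53    0.26  175.13] F [0.8  0.45 0.08] w 0.0708 j [-52.3  17.8  12.7   0.1 -84.4 -42.6]
tool units total [-1.698  5.476  0.036]
t 0.5 tcp [ 0.2443 -0.6312  0.3673] [-179.53    0.26  175.13] F [0.8  0.45 0.08] w 0.0708 j [-52.3  17.8  12.7   0.1 -84.4 -42.6]
tool units total [-1.342e+00  9.892e+00 -2.000e-03]
```

apply_moves:
  slide:
    - [-0.25,0.3,0]
    - [-0.25,0.4,0]
    - [-0.25,0.45,0]
    - [-0.25,0.45,0]
    - [-0.25,0.45,0]
    - [-0.25,0.45,0]
    - [-0.2,0.45,0]
    - [-0.1,0.45,0]
  turn:
    - [0,0,0]
    - [0,0,0]
    - [0,0,0]
    - [0,0,0]
    - [0,0,0]
    - [0,0,0]
    - [0,0,0]
    - [0,0,0]
  jaw: [0.2,0.2,0.2,0.2,0.2,0.2,0.2,0.2]

```text
time_s: 1.3
tcp_pos: [0.4484, -0.3078, 0.3598]
eef_rot: [180.0, -0.1, 175.4]
contact_force: [1.6, 0.1, -0.3]
gripper_width: 0.0702
```

apply_moves:
  slide:
    - [0,0.45,0]
    - [0,0.45,0]
    - [0,0.45,0]
    - [0,0.45,0]
    - [0.1,0.45,0]
    - [0.1,0.45,0]
    - [0.1,0.45,0]
    - [0.1,0.4,0]
  turn:
    - [0,0,0]
    - [0,0,0]
    - [0,0,0]
    - [0,0,0]
    - [0,0,0]
    - [0,0,0]
    - [0,0,0]
    - [0,0,0]
  jaw: [0.2,0.2,0.2,0.2,0.2,0.2,0.2,0.2]

```text
time_s: 2.1
tcp_pos: [0.435, 0.0491, 0.3605]
eef_rot: [180.0, 0.0, 175.4]
contact_force: [0.6, 0.3, -0.2]
gripper_width: 0.07
```

```bash
python3 -c "
from h import *
from plant import r
togo(r,[.462,.343,.15])"
```

```text
t 2.1 tcp [0.435  0.0491 0.3605] [179.98   0.   175.43] F [ 0.62  0.34 -0.24] w 0.07 j [  32.4   -6.1  -15.1   -0.   -81.  -127. ]
tool units total [-0.034  2.951  2.106]
```

apply_moves:
  slide:
    - [0,0.45,0]
    - [0,0.45,0]
    - [0,0.45,0.1]
    - [0,0.45,0.2]
    - [0,0.45,0.3]
    - [0,0.4,0.3]
    - [0,0.3,0.4]
    - [0,0,0.4]
  turn:
    - [0,0,0]
    - [0,0,0]
    - [0,0,0]
    - [0,0,0]
    - [0,0,0]
    - [0,0,0]
    - [0,0,0]
    - [0,0,0]
  jaw: [0.2,0.2,0.2,0.2,0.2,0.2,0.2,0.2]

```text
time_s: 2.9
tcp_pos: [0.4592, 0.3412, 0.1907]
eef_rot: [180.0, 0.0, 175.5]
contact_force: [0.8, -0.6, -1.0]
gripper_width: 0.0701
```

```bash
python3 -c "
from h import *
from plant import r
togo(r,[.458,.343,.10])
for n in ('top','side'):
    c=r.capture(n);cv2.imwrite(f'pics/{n}1.png',c['pixels'])
"
```

```text
t 2.9 tcp [0.4592 0.3412 0.1907] [1.7999e+02 1.0000e-02 1.7554e+02] F [ 0.8  -0.56 -0.98] w 0.0701 j [  56.2   13.1  -16.6    0.   -60.2 -150.7]
tool units total [0.014 0.017 0.907]
```

View pics/top1.png

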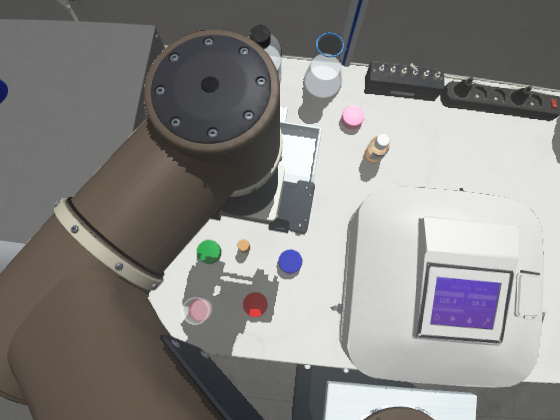

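View pics/side1.png

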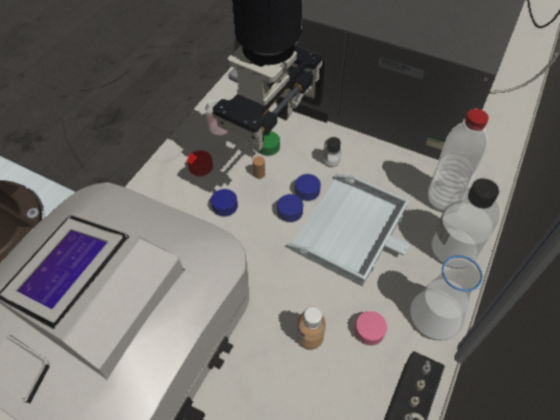

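apply_moves:
  slide:
    - [0.02,0.02,0.35]
    - [0,0,0.35]
    - [0,0,0.35]
    - [0,0,0.25]
    - [0,0,0.17]
    - [0,0,0.1]
    - [0,0,0.08]
    - [0,0,0]
  turn:
    - [0,0,0]
    - [0,0,0]
    - [0,0,0]
    - [0,0,0]
    - [0,0,0]
    - [0,0,0]
    - [0,0,0]
    - [0,0,0]
  jaw: [0.2,0.2,0.2,0.2,0.2,0.2,0.2,0.2]

```text
time_s: 3.8
tcp_pos: [0.4577, 0.3401, 0.0282]
eef_rot: [180.0, 0.0, 175.4]
contact_force: [0.7, 0.0, 0.5]
gripper_width: 0.0697
```

```bash
python3 -c "
from h import *
from plant import r
togo(r,[.618+.006,.329,.0235])
for n in ('side',):
    c=r.capture(n);cv2.imwrite(f'pics/{n}2.png',cv2.resize(c['pixels'][60:280,150:430],None,fx=2.7,fy=2.7,interpolation=2))
"
```

```text
t 3.8 tcp [0.4577 0.3401 0.0282] [1.7999e+02 1.0000e-02 1.7539e+02] F [0.75 0.01 0.51] w 0.0697 j [  56.3   23.7  -26.8    0.   -39.5 -150.9]
tool units total [-1.667  0.023  0.047]
```

View pics/side2.png

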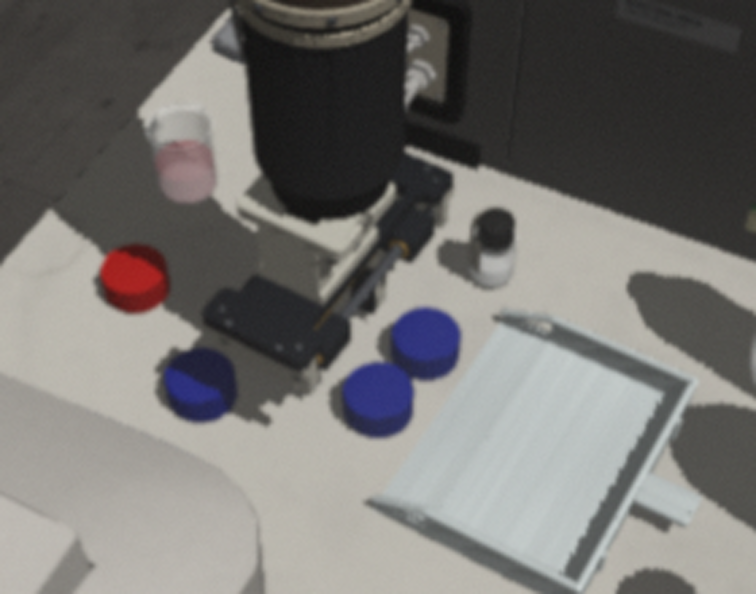

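apply_moves:
  slide:
    - [-0.05,0,0.04]
    - [-0.05,0,0]
    - [-0.05,0,0]
    - [-0.05,0,0]
    - [-0.05,0,0]
    - [-0.05,0,0]
    - [-0.05,0,0]
    - [-0.05,0,0]
  turn:
    - [0,0,0]
    - [0,0,0]
    - [0,0,0]
    - [0,0,0]
    - [0,0,0]
    - [0,0,0]
    - [0,0,0]
    - [0,0,0]
  jaw: [0.2,0.2,0.2,0.2,0.2,0.2,0.2,0.2]

```text
time_s: 4.65
tcp_pos: [0.4977, 0.3368, 0.0238]
eef_rot: [-180.0, -0.0, 175.4]
contact_force: [-1.6, -0.2, 1.5]
gripper_width: 0.0699
```

```bash
cat > look.py <<'E'
import sys
from h import *
from plant import r
tag=sys.argv[1];togo(r,[float(x) for x in sys.argv[2:5]])
c=r.capture('side');cv2.imwrite(f'pics/{tag}.png',cv2.resize(c['pixels'][60:280,150:430],None,fx=2.7,fy=2.7,interpolation=2))
E
python3 look.py p1 .624 .329 .0235
```

```text
t 4.65 tcp [0.4977 0.3368 0.0238] [-180.    -0.   175.4] F [-1.61 -0.21  1.51] w 0.0699 j [  52.7   26.3  -22.9   -0.   -40.9 -147.3]
tool units total [-1.265  0.023  0.003]
```

View pics/p1.png

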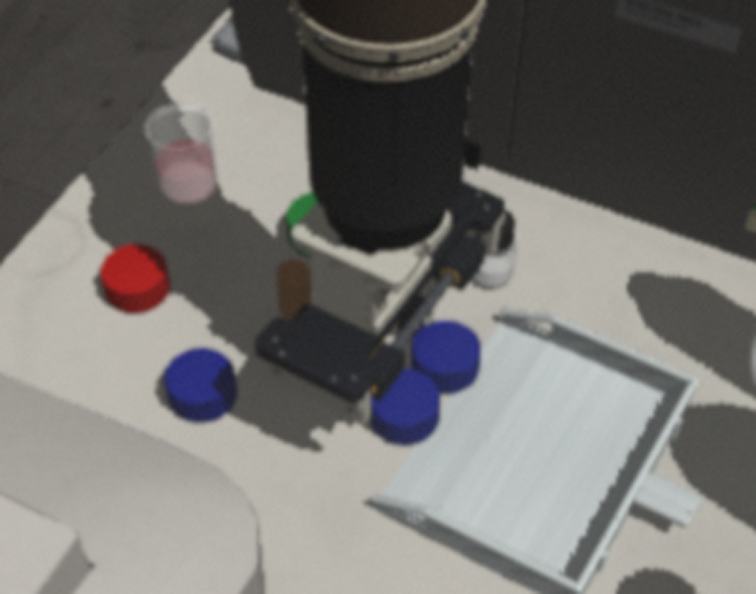

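apply_moves:
  slide:
    - [-0.06,0,0]
    - [-0.06,0,0]
    - [-0.06,0,0]
    - [-0.06,0,0]
    - [-0.06,0,0]
    - [-0.06,0,0]
    - [-0.06,0,0]
    - [-0.06,0,0]
  turn:
    - [0,0,0]
    - [0,0,0]
    - [0,0,0]
    - [0,0,0]
    - [0,0,0]
    - [0,0,0]
    - [0,0,0]
    - [0,0,0]
  jaw: [0.2,0.2,0.2,0.2,0.2,0.2,0.2,0.2]

```text
time_s: 5.5
tcp_pos: [0.5456, 0.333, 0.0238]
eef_rot: [-180.0, -0.0, 175.4]
contact_force: [-0.6, -0.3, 0.9]
gripper_width: 0.0702
```

```bash
python3 look.py p2 .624 .329 .0235
```

```text
t 5.5 tcp [0.5456 0.333  0.0238] [-180.     -0.    175.41] F [-0.56 -0.31  0.91] w 0.0702 j [  48.9   29.   -17.7   -0.   -43.3 -143.4]
tool units total [-0.784  0.023  0.003]
```

View pics/p2.png

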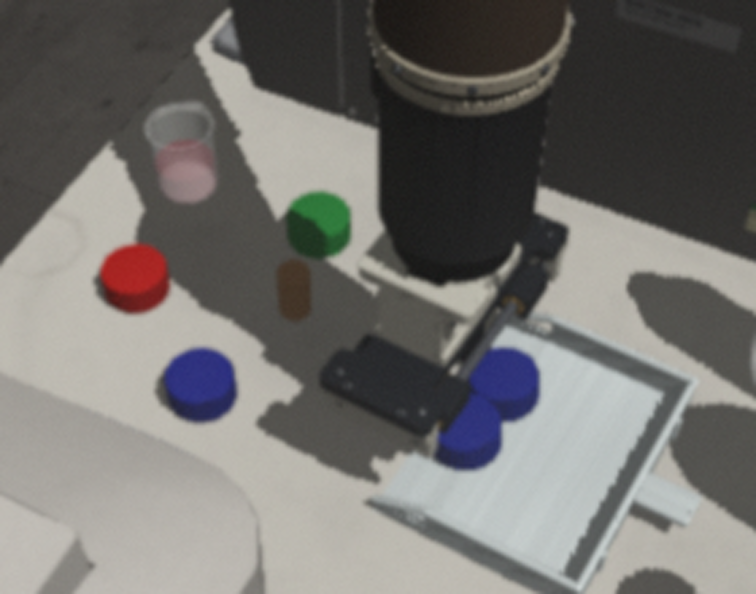

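apply_moves:
  slide:
    - [-0.06,0,0]
    - [-0.06,0,0]
    - [-0.06,0,0]
    - [-0.06,0,0]
    - [-0.06,0,0]
    - [-0.06,0,0]
    - [-0.05,0,0]
    - [-0.04,0,0]
  turn:
    - [0,0,0]
    - [0,0,0]
    - [0,0,0]
    - [0,0,0]
    - [0,0,0]
    - [0,0,0]
    - [0,0,0]
    - [0,0,0]
  jaw: [0.2,0.2,0.2,0.2,0.2,0.2,0.2,0.2]

```text
time_s: 6.35
tcp_pos: [0.5905, 0.3294, 0.0238]
eef_rot: [-180.0, -0.0, 175.4]
contact_force: [-0.0, 0.0, 0.6]
gripper_width: 0.0704
```

```bash
python3 look.py p3 .624 .329 .0235
```

```text
t 6.35 tcp [0.5905 0.3294 0.0238] [-180.    -0.   175.4] F [-0.02  0.02  0.58] w 0.0704 j [  45.6   31.7  -12.5    0.   -45.8 -140.2]
tool units total [-0.335  0.023  0.003]
```

View pics/p3.png

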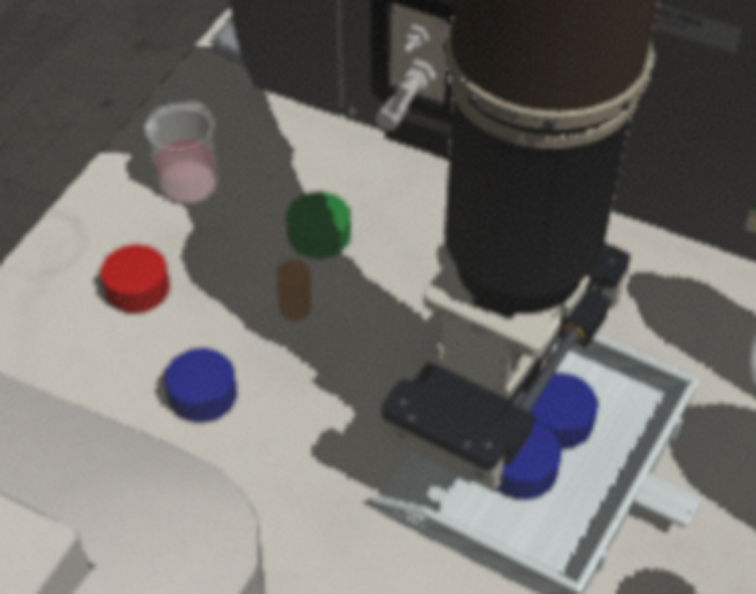

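apply_moves:
  slide:
    - [-0.06,0,0]
    - [-0.06,0,0]
    - [-0.06,0,0]
    - [-0.05,0,0]
    - [-0.04,0,0]
    - [-0.02,0,0]
    - [0,0,0]
    - [0.1,0,0]
  turn:
    - [0,0,0]
    - [0,0,0]
    - [0,0,0]
    - [0,0,0]
    - [0,0,0]
    - [0,0,0]
    - [0,0,0]
    - [0,0,0]
  jaw: [0.2,0.2,0.2,0.2,0.2,0.2,0.2,0.2]

```text
time_s: 7.2
tcp_pos: [0.6094, 0.3278, 0.0237]
eef_rot: [180.0, 0.0, 175.4]
contact_force: [-0.2, -0.1, -0.2]
gripper_width: 0.0702
```

apply_moves:
  slide:
    - [0.1,0,0]
    - [0.1,0,-0.1]
    - [0.1,0,-0.3]
    - [0.2,0,-0.4]
    - [0.3,0,-0.4]
    - [0.4,0,0]
    - [0.4,0,0]
    - [0.4,0,0]
  turn:
    - [0,0,0]
    - [0,0,0]
    - [0,0,0]
    - [0,0,0]
    - [0,0,0]
    - [0,0,0]
    - [0,0,0]
    - [0,0,0]
  jaw: [0.2,0.2,0.4,0.6,0.62,0.62,0.62,0.62]

```text
time_s: 8.0
tcp_pos: [0.4075, 0.3438, 0.145]
eef_rot: [179.9, 0.0, 175.4]
contact_force: [-1.2, 0.1, -0.0]
gripper_width: 0.0343
```

```bash
python3 look.py p4 .342 .272 .14
```

```text
t 8.0 tcp [0.4075 0.3438 0.145 ] [1.7990e+02 4.0000e-02 1.7542e+02] F [-1.15  0.15 -0.02] w 0.0343 j [  61.2   12.1  -24.8   -0.   -53.  -155.8]
tool units total [ 0.595 -0.768  0.049]
```

View pics/p4.png

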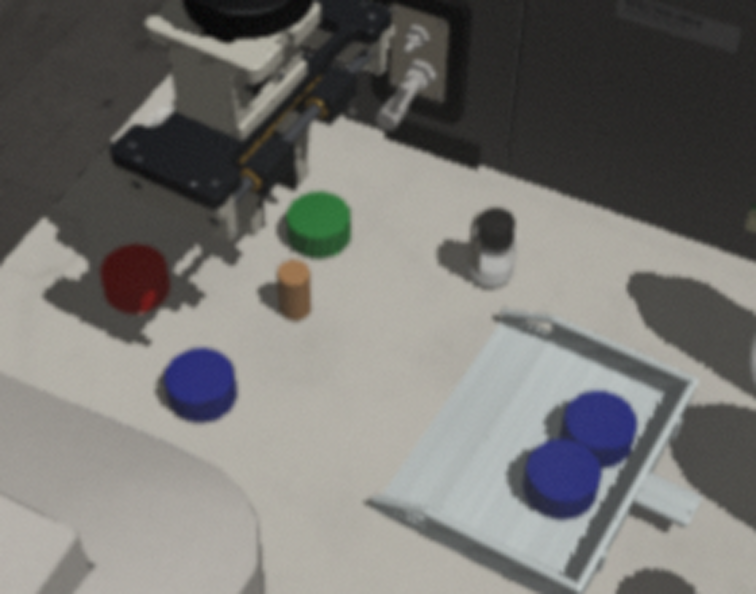

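apply_moves:
  slide:
    - [0.15,-0.25,0]
    - [0.2,-0.25,0]
    - [0.2,-0.2,0]
    - [0.08,-0.08,0]
    - [0,0,0]
  turn:
    - [0,0,-0.02]
    - [0,0,-0.02]
    - [0,0,-0.013]
    - [0,0,0]
    - [0,0,0]
  jaw: [0.62,0.62,0.62,0.62,0.62]

```text
time_s: 8.55
tcp_pos: [0.3418, 0.2679, 0.1448]
eef_rot: [179.9, 0.0, -180.0]
contact_force: [-0.0, -0.2, 0.8]
gripper_width: 0.0333
```

```bash
python3 look.py p5 .34 .270 .0235; python3 - <<'E'
from plant import r
from h import *
c=r.capture('top');cv2.imwrite('pics/top5.png',c['pixels']);np.savez('top5.npz',**c)
E
```

```text
t 8.55 tcp [0.3418 0.2679 0.1448] [ 1.7990e+02  4.0000e-02 -1.7999e+02] F [-0.03 -0.23  0.77] w 0.0333 j [  64.3    2.7  -36.2   -0.   -51.  -154.3]
tool units total [0.019 0.019 1.213]
```

View pics/p5.png

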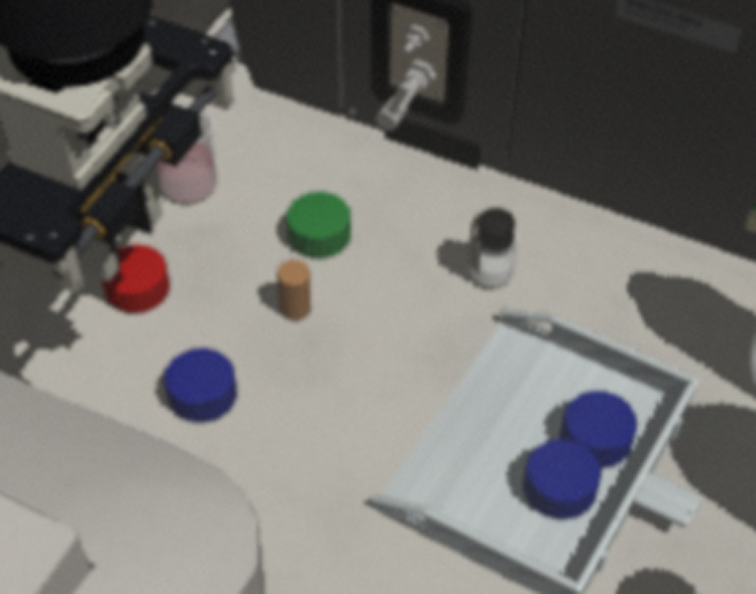

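View pics/top5.png

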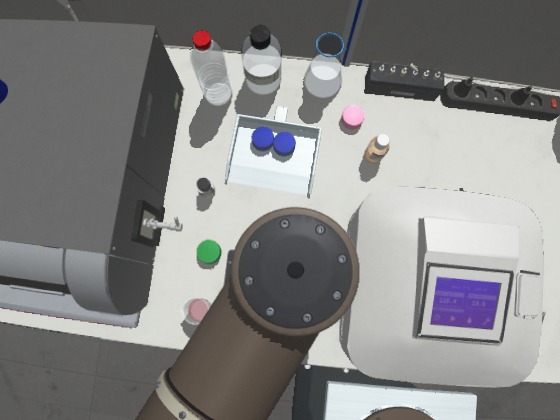

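apply_moves:
  slide:
    - [0.02,0.03,0.3]
    - [0,0.01,0.3]
    - [0,0,0.25]
    - [0,0,0.2]
    - [0,0,0.1]
    - [0,0,0.06]
    - [0,0,0]
  turn:
    - [0,0,0]
    - [0,0,0]
    - [0,0,0]
    - [0,0,0]
    - [0,0,0]
    - [0,0,0]
    - [0,0,0]
  jaw: [0.62,0.62,0.62,0.62,0.62,0.62,0.62]

```text
time_s: 9.35
tcp_pos: [0.3412, 0.2729, 0.0225]
eef_rot: [-180.0, -0.0, 180.0]
contact_force: [0.2, -1.1, 0.0]
gripper_width: 0.0334
```

```bash
python3 look.py p6 .36 .270 .0235
```

```text
t 9.35 tcp [0.3412 0.2729 0.0225] [-1.7995e+02 -2.0000e-02  1.7996e+02] F [ 0.17 -1.12  0.03] w 0.0334 j [  64.7   14.4  -44.     0.   -31.6 -154.7]
tool units total [-0.188 -0.028 -0.01 ]
```

View pics/p6.png

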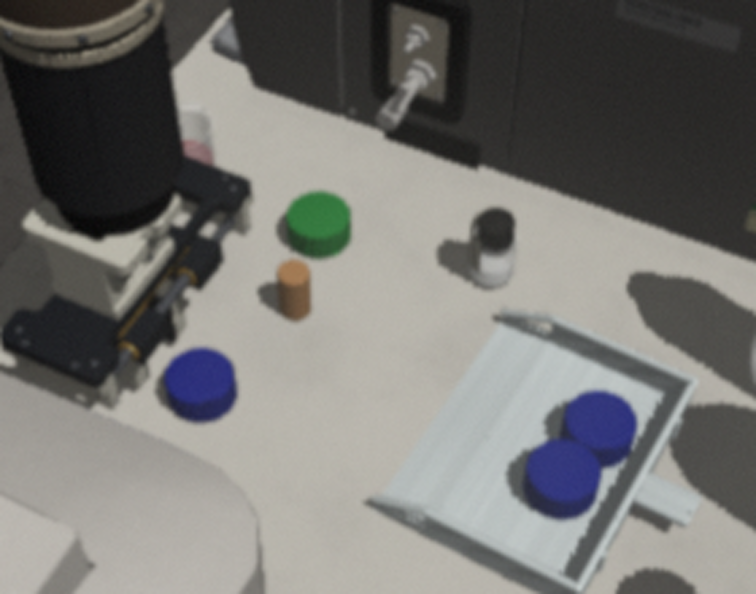

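apply_moves:
  slide:
    - [-0.05,-0.03,-0.01]
    - [-0.05,-0.03,0]
    - [-0.05,0,0]
    - [-0.05,0,0]
    - [-0.06,0,0]
    - [-0.06,0,0]
    - [-0.06,0,0]
    - [-0.06,0,0]
  turn:
    - [0,0,0]
    - [0,0,0]
    - [0,0,0]
    - [0,0,0]
    - [0,0,0]
    - [0,0,0]
    - [0,0,0]
    - [0,0,0]
  jaw: [0.62,0.62,0.62,0.62,0.62,0.62,0.62,0.62]

```text
time_s: 10.2
tcp_pos: [0.3855, 0.2666, 0.0238]
eef_rot: [-180.0, -0.0, 180.0]
contact_force: [-0.4, 1.8, 0.4]
gripper_width: 0.0334
```

```bash
python3 look.py p7 .51 .305 .0235
```

```text
t 10.2 tcp [0.3855 0.2666 0.0238] [-179.99   -0.    179.95] F [-0.4   1.76  0.43] w 0.0334 j [  58.8   16.7  -39.9   -0.   -33.4 -148.9]
tool units total [-1.244  0.385  0.003]
```

View pics/p7.png

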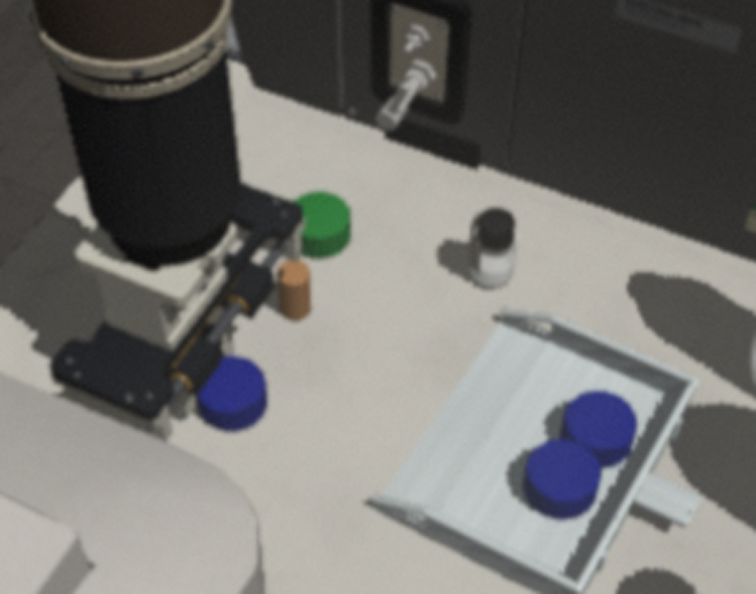

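apply_moves:
  slide:
    - [-0.06,0.01,0]
    - [-0.06,0.02,0]
    - [-0.06,0.02,0]
    - [-0.06,0.02,0]
    - [-0.06,0.02,0]
    - [-0.06,0.02,0]
    - [-0.06,0.02,0]
    - [-0.06,0.02,0]
  turn:
    - [0,0,0]
    - [0,0,0]
    - [0,0,0]
    - [0,0,0]
    - [0,0,0]
    - [0,0,0]
    - [0,0,0]
    - [0,0,0]
  jaw: [0.62,0.62,0.62,0.62,0.62,0.62,0.62,0.62]

```text
time_s: 11.05
tcp_pos: [0.4335, 0.2818, 0.0238]
eef_rot: [-180.0, -0.0, 180.0]
contact_force: [-0.4, 0.6, -0.9]
gripper_width: 0.0333
```

apply_moves:
  slide:
    - [-0.06,0.02,0]
    - [-0.06,0.02,0]
    - [-0.06,0.02,0]
    - [-0.06,0.02,0]
    - [-0.06,0.02,0]
    - [-0.06,0.02,0]
    - [-0.06,0.02,0]
    - [-0.06,0.02,0]
  turn:
    - [0,0,0]
    - [0,0,0]
    - [0,0,0]
    - [0,0,0]
    - [0,0,0]
    - [0,0,0]
    - [0,0,0]
    - [0,0,0]
  jaw: [0.62,0.62,0.62,0.62,0.62,0.62,0.62,0.62]

```text
time_s: 11.85
tcp_pos: [0.4815, 0.2977, 0.0238]
eef_rot: [-180.0, -0.0, 180.0]
contact_force: [-0.5, 0.6, -0.1]
gripper_width: 0.0332
```

```bash
python3 look.py p8 .51 .305 .0235
```

```text
t 11.85 tcp [0.4815 0.2977 0.0238] [-180.     -0.    179.96] F [-0.45  0.65 -0.14] w 0.0332 j [  51.5   23.8  -27.5    0.   -38.8 -141.6]
tool units total [-0.285  0.073  0.003]
```

View pics/p8.png

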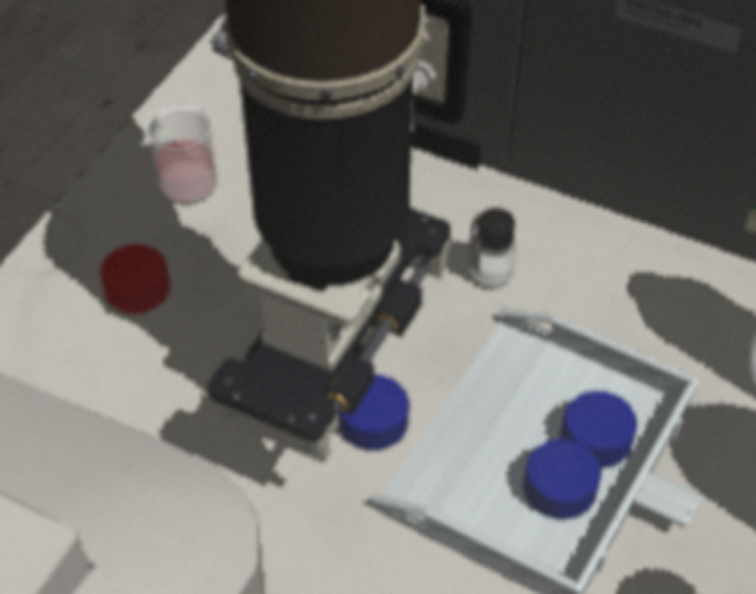

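```bash
cat > pose.py <<'E'
from h import *
def blobs(c):
    hsv=cv2.cvtColor(c["pixels"],cv2.COLOR_BGR2HSV)
    m=cv2.inRange(hsv,(110,140,90),(130,255,255));n,l,st,ce=cv2.connectedComponentsWithStats(m)
    for i in range(1,n):
        if 150<st[i,4]<1000:
            w=plane(c,[ce[i]],.03)[0];ps=np.radians(-3.3);d=w[:2]-[.618,.327]
            print(st[i],w.round(4),'pan',(d@[np.cos(ps),np.sin(ps)]).round(4),(d@[-np.sin(ps),np.cos(ps)]).round(4))
E
python3 -c "
from pose import *
blobs(dict(np.load('top5.npz')))"
```

```text
[252 127  43  26 691] [0.6488 0.33   0.03  ] pan 0.0306 0.0048
```

apply_moves:
  slide:
    - [-0.06,0.02,0]
    - [-0.06,0.02,0]
    - [-0.06,0.02,0]
    - [-0.06,0.02,0]
    - [-0.06,0.02,0]
    - [-0.06,0.02,0]
    - [-0.06,0.02,0]
    - [-0.06,0.02,0]
  turn:
    - [0,0,0]
    - [0,0,0]
    - [0,0,0]
    - [0,0,0]
    - [0,0,0]
    - [0,0,0]
    - [0,0,0]
    - [0,0,0]
  jaw: [0.62,0.62,0.62,0.62,0.62,0.62,0.62,0.62]

```text
time_s: 12.7
tcp_pos: [0.5295, 0.3137, 0.0238]
eef_rot: [-180.0, -0.0, 180.0]
contact_force: [-1.2, -0.6, 0.4]
gripper_width: 0.0336
```

```bash
python3 look.py p9 .585 .33 .0235
```

```text
t 12.7 tcp [0.5295 0.3137 0.0238] [-1.8000e+02 -1.0000e-02  1.7996e+02] F [-1.19 -0.59  0.38] w 0.0336 j [  48.8   27.3  -20.9   -0.   -41.8 -138.8]
tool units total [-0.555  0.163  0.003]
```

View pics/p9.png

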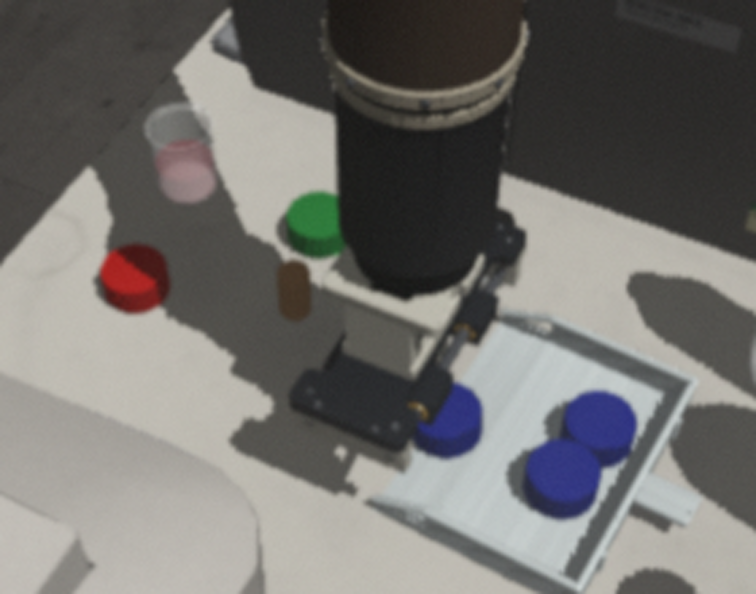

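apply_moves:
  slide:
    - [-0.06,0.02,0]
    - [-0.06,0.02,0]
    - [-0.06,0.02,0]
    - [-0.06,0.02,0]
    - [-0.06,0.02,0]
    - [-0.06,0.01,0]
    - [-0.05,0,0]
    - [-0.04,0,0]
  turn:
    - [0,0,0]
    - [0,0,0]
    - [0,0,0]
    - [0,0,0]
    - [0,0,0]
    - [0,0,0]
    - [0,0,0]
    - [0,0,0]
  jaw: [0.62,0.62,0.62,0.62,0.62,0.62,0.62,0.62]

```text
time_s: 13.55
tcp_pos: [0.5745, 0.3245, 0.0237]
eef_rot: [-180.0, -0.0, 180.0]
contact_force: [-0.2, -0.8, -0.8]
gripper_width: 0.0334
```

```bash
python3 look.py p10 .587 .33 .0235
```

```text
t 13.55 tcp [0.5745 0.3245 0.0237] [-180.     -0.    179.95] F [-0.17 -0.81 -0.84] w 0.0334 j [  46.4   30.5  -14.8   -0.   -44.7 -136.4]
tool units total [-0.125  0.055  0.002]
```

View pics/p10.png

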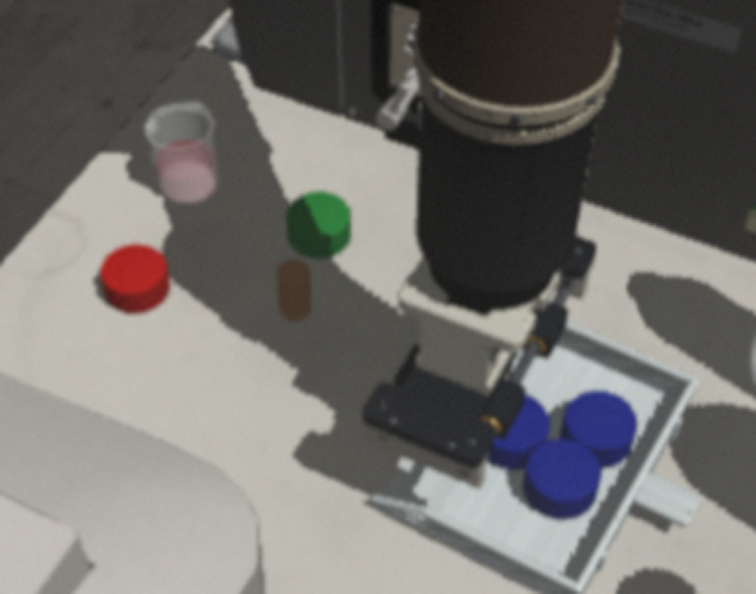

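apply_moves:
  slide:
    - [-0.04,0,0]
    - [-0.04,0,0]
    - [-0.03,0,0]
    - [-0.02,0,0]
    - [0,0,0]
    - [0.05,0,0]
    - [0.1,0,0]
    - [0.15,0,0]
  turn:
    - [0,0,0]
    - [0,0,0]
    - [0,0,0]
    - [0,0,0]
    - [0,0,0]
    - [0,0,0]
    - [0,0,0]
    - [0,0,0]
  jaw: [0.62,0.62,0.62,0.62,0.62,0.62,0.62,0.62]

```text
time_s: 14.4
tcp_pos: [0.5563, 0.3244, 0.0237]
eef_rot: [-180.0, 0.0, 179.9]
contact_force: [-0.1, -0.1, -0.0]
gripper_width: 0.0331
```

apply_moves:
  slide:
    - [0.1,0,-0.2]
    - [0.1,0,-0.4]
    - [0.2,0,-0.4]
    - [0.4,0,-0.4]
    - [0.4,-0.2,-0.4]
    - [0.4,-0.4,-0.3]
    - [0.3,-0.4,-0.2]
    - [0,-0.4,0]
  turn:
    - [0,0,0]
    - [0,0,0]
    - [0,0,0]
    - [0,0,0]
    - [0,0,0]
    - [0,0,0]
    - [0,0,0]
    - [0,0,0]
  jaw: [0.62,0.62,0.62,0.62,0.62,0.62,0.62,0.62]

```text
time_s: 15.2
tcp_pos: [0.3869, 0.1991, 0.2371]
eef_rot: [179.7, 0.2, -179.8]
contact_force: [0.5, 0.3, 0.7]
gripper_width: 0.0334
```

```bash
python3 look.py p11 .41 .05 .3; python3 -c "
from plant import r
from pose import *
c=r.capture('top');np.savez('top11.npz',**c);cv2.imwrite('pics/top11.png',c['pixels']);blobs(c)"
```

```text
t 15.2 tcp [0.3869 0.1991 0.2371] [ 179.75    0.19 -179.85] F [0.55 0.29 0.69] w 0.0334 j [  53.4   -2.9  -28.3    0.   -64.3 -143.2]
tool units total [-0.229 -1.488 -0.635]
```

View pics/p11.png

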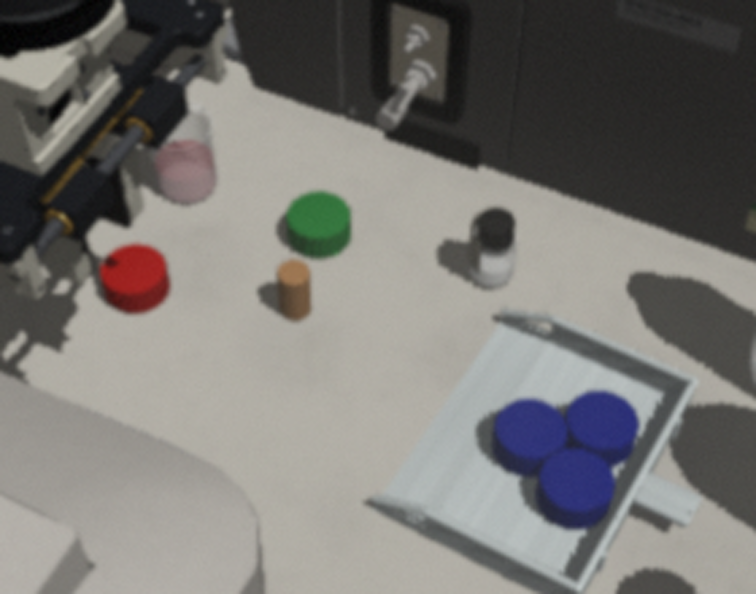

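View pics/top11.png

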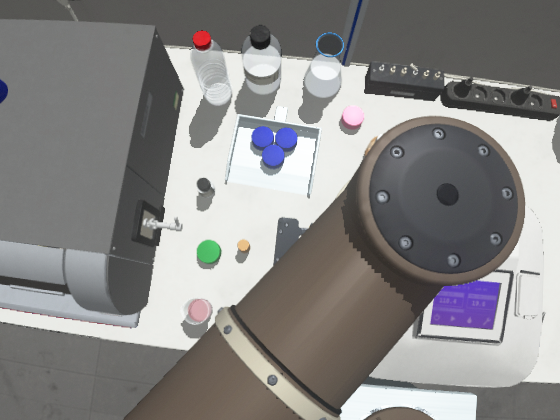

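```bash
python3 -c "
from pose import *
a=dict(np.load('top0.npz'));c=dict(np.load('top11.npz'));P=cloud(c);P0=cloud(a)
for u,v in [(262,138),(286,139),(273,156)]:
    w=plane(c,[(u,v)],.03)[0];q=P[v-5:v+6,u-5:u+6].reshape(-1,3)
    A=np.c_[q[:,:2]-q[:,:2].mean(0),np.ones(len(q))];k=np.linalg.lstsq(A,q[:,2],rcond=None)[0]
    ps=np.radians(-3.3);d=w[:2]-[.618,.327];print(w.round(4),'pan x',(d@[np.cos(ps),np.sin(ps)]).round(3),'y',(d@[-np.sin(ps),np.cos(ps)]).round(3),'top z',k[2].round(4),'slope',k[:2].round(3))
for b in [(195,175,20,25),(234,236,20,22),(196,240,26,24)]:
    x,y,w,h=b;print(np.abs(a['pixels'][y:y+h,x:x+w].astype(int)-c['pixels'][y:y+h,x:x+w]).mean())
"
```

```text
[0.6491 0.3549 0.03  ] pan x 0.029 y 0.03 top z 0.0303 slope [-0.013 -0.009]
[0.6526 0.302  0.03  ] pan x 0.036 y -0.023 top z 0.0373 slope [-2.41  -0.184]
[0.6102 0.326  0.03  ] pan x -0.008 y -0.001 top z 0.0304 slope [-0.006  0.002]
38.281333333333336
45.67348484848485
36.77403846153846
```

```bash
python3 -c "
from pose import *
a=dict(np.load('top0.npz'));c=dict(np.load('top11.npz'));P=cloud(c)
print((P[134:145,281:292,2]*1000).round(0).astype(int))
print(c['rvec'],c['tvec'],c['pixels'][230,220],a['pixels'][230,220])
def q(s):
  i=s['pixels'][160:325,170:270];return cv2.resize(i,None,fx=3.5,fy=3.5)
cv2.imwrite('pics/cmp.png',np.hstack([q(a),q(c)]))
for n,(u,v) in dict(cork=(243,245),jar=(204,184),green=(208,251)).items():
  for s in(a,c):
    C=cloud(s);sub=C[v-14:v+15,u-14:u+15].reshape(-1,3);k=sub[(sub[:,2]>.02)&(sub[:,2]<.07)];t=k[k[:,2]>np.percentile(k[:,2],95)-.006];print(n,np.median(t,0).round(4),len(t))
"
```

```text
[[ 30  29  29  30  31  32  31  30  32  30  31]
 [ 29  31  32  29  30  35  29  30  32  33  31]
 [ 30  32  31  32  30  29  30  32  30  28  32]
 [ 30  31  33  30  32  30  33  28  31  30  31]
 [ 33  29  30  34  28  33  30  28  30  32  30]
 [ 30  29  31  29  30  32  30  30  29  29  32]
 [ 30  28  31  31  30  28  32  27  29  30  31]
 [ 29  32  30  30  29  32  27  30  29  33  31]
 [ 30  30  26  31  29  32  31  30  28  30  32]
 [ 29  30  31  31  30  34 874  32  30  31  28]
 [ 28  31  29  29  29  33  29  30  30  30  33]]
[ 2.22201581 -1.99134708  0.20781332] [0.23892    0.52334357 0.78443009] [235 239 239] [184 190 189]
cork [0.4083 0.3653 0.0442] 111
cork [0.4082 0.3654 0.0442] 109
jar [0.524  0.4637 0.0615] 129
jar [0.5239 0.4633 0.0608] 132
green [0.39   0.4387 0.0269] 416
green [0.3902 0.4386 0.0269] 424
```

View pics/cmp.png

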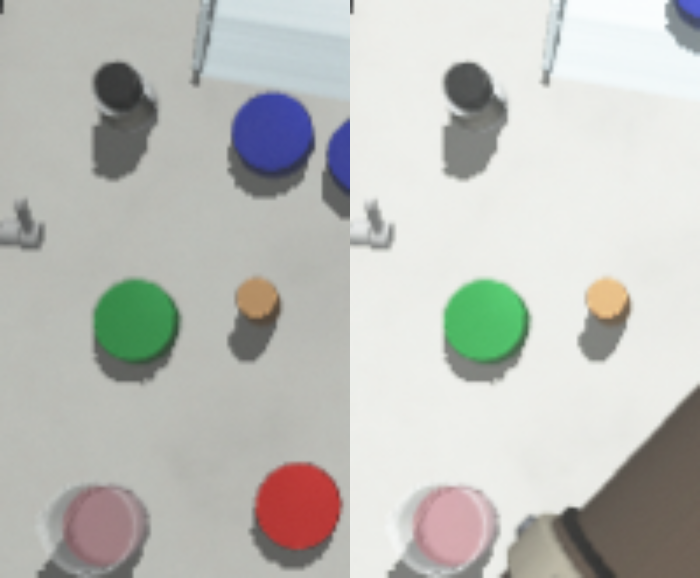

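Before/after, the cork, jar and green cap sit in the same places. The large pixel difference is only camera exposure. All three caps read 30 mm at the top, which means flat on the 4 mm floor. The single outlier was a depth glitch of one pixel. Handing in.

```bash
python3 -c "
from plant import r
s=r.get_state();print(s['time_s'],s['qd'].round(2),s['contact_force']);print(r.close_job())"
```

```text
15.3 [ 1.03  3.68  2.74  0.24  1.44 -2.79] [-0.80535002  1.40903481  0.84384021]
the job is handed in; nothing more can be done
None
```

All three blue caps are lying flat and wholly in the pan, and I handed the job in at 15.3 s. I swept two caps in together with the fingers spread. The third went in alone, cradled between the fingers, passing well clear of the cork.

| Check | Result |
|---|---|
| Cap centres along the pan | x about +29, +36 and -8 mm (wholly in once past -50) |
| Cap tops | about 30 mm high for all three, so flat on the 4 mm floor |
| Cork, jar, green cap | within 0.5 mm of where they started |
| Iodine bottle | not re-measured; the arm hid it in the last top view |
| Red cap | not re-measured, but in the same place in the side view |
| Forces | at most about 2 N at the readings I took |

- **Disagreeing checks:** One cap's slope fit came out wrong because of a single bad depth pixel. The raw depths around it are flat. A before/after image comparison also differed strongly, but only because the camera exposure had changed.
- **Arm at hand-in:** The arm was still settling slightly (joints at most about 4 degrees/s), raised about 0.24 m and clear of everything.

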